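Pack the wheel-nut socket kit

ROBOT

A 6-joint arm with a two-finger parallel gripper is mounted at the origin on a cart in front of the work surface, level with it; the furniture and walls round the work are solid. World frame = base frame: x ahead of the robot, y to its left, z up, the work surface at z = 0. Lengths are in m, angles in rad, forces in N, time in s.
With the tool pointing down it reaches from about 0.35 to 0.875 m from the base axis. Payload 15.5 kg.
Tool frame: the origin (TCP) lies at the very end of the fingers, on their centre line; the grasp point (between the pads) lies 19 mm behind it; z points along the fingers, y is the line along which they close (so a half turn about z gives the same grasp; the last joint's range is limited). The gripper opens to 85 mm and grips with 20 to 120 N. Pads are 22 mm wide; open, the fingers measure 114 mm over their backs; the gripper's body (76 mm by 85 mm) begins 54 mm behind the grasp point. The pads swing forward as they close: fully open they stand 13 mm farther back than shut.
Start: joints at [-0.096, 0.494, 1.345, -0, 1.302, -0.096], TCP at [0.625, 0, 0.231] pointing down, gripper open.
Joint ranges: [-2.91, 2.91], [-0.82, 2.16], [0.22, 2.67], [-1.22, 4.37], [0.12, 2.79], [-3.08, 3.08]. Speed limits (rad/s): [1.89, 1.89, 2.57, 3.01, 3.01, 3.01].

INTERFACE

Orientations are given as a 3x3 rotation matrix whose columns are the frame's x, y, z axes.
In Python, from plant import monitor, vision, sign_off gives the robot as it stands.
- The arm moves only by the tool carry_out, never from a script. Its argument "series" is a list of rows, each a list of 7 numbers: the shift along the tool's x, y, z as a fraction of full scale, then the turn, a rotation vector about the tool's x, y, z as a fraction of full scale, then the finger opening in mm, from 0 to 85.4. In form: [[x, y, z, ax, ay, az, jaw], ...]. A call has 1 to 8 rows; each row is the pose to reach, as a shift and turn from the pose commanded when the call began, along the tool's axes at that moment; what a row does not reach only later rows make up. Full scale, the value 1, is 100 cm for a shift and 0.5 rad for a turn. A row lasts 1/8 s, in which the tool goes at most 62.5 mm and 10.7 degrees, less where a joint would pass 70% of its speed; a pose out of reach is approached as far as the arm can. A call with a number of a shift or a turn outside -1 to 1 is refused whole. A call with a gripper value outside its range is refused whole. The fingers move at their own pace and stop on an object; the grip force is fixed at half the most. Time passes only in rows, so rows that repeat a pose let the fingers close. It gives the time, the measured TCP pose, the force, the opening and the grip force at its end, in the units of the state.
- monitor.get_state(): the state, without advancing time (a new reading comes with each control period).
- vision.camera(name): name is "scene" or "side" or "wrist"; returns a dict with "frame" (480x640x3 uint8, red, green, blue), "fov_y" (degrees; the focal length in pixels is half the picture's height over the tangent of half this angle, whatever the lens; pixels are square), "cx", "cy" (the principal point, pixels), "position" and "attitude" of the camera in the world. Camera axes: x right, y up, looking along -z (the intrinsics and any distortion apply to the point x, -y, -z); pixel columns grow to the right and rows downward; lengths in m; the calibration is good to about 2 mm. The wrist camera is an equidistant fisheye: a pixel r from the principal point sees the ray r / f radians off the axis. A picture is of the moment at which its call begins. There is no depth.
- sign_off(): hands the job in; it is judged then, once.
The state is a dict: "time": time; "joint_positions": joint angles; "qvel": joint speeds; "effort": joint torques, N m; "position": TCP position; "ee_rot": TCP orientation; "contact_force": force on the tool from outside, world axes, zero at the start; "moment": the same for the moment, N m; "grip_width": finger opening in m; "gripper_force": force on a finger pad.
Only numpy, scipy, OpenCV 4.12 (cv2) and the standard library are available. Lean on these libraries where they do the work, as an engineer would, in place of code of your own. Each camera call takes 0.05 s, during which the arm holds its last target. There are 200 camera calls.

TASK

Pack the socket kit into the black tray: stand the red, the yellow and the blue socket upright each in the cup of its own colour, and lay the short extension bar in the tray's long grey rest. The green socket and the long extension bar belong to another kit: leave them where they are.

Things in the scene. Friction and masses are not known exactly. Their poses are not given: they have to be found in the camera images.
- red_socket: red socket: a round steel wheel-nut socket with a red sleeve, 30 mm diameter, 63 mm tall, about 0.15 kg, standing upright and loose on the table. Origin at the centre of its underside, z up along its axis. It belongs in the cup of its colour.
- yellow_socket: yellow socket: a round steel wheel-nut socket with a yellow sleeve, 30 mm diameter, 63 mm tall, about 0.15 kg, standing upright and loose on the table. Origin at the centre of its underside, z up along its axis. It belongs in the cup of its colour.
- blue_socket: blue socket: a round steel wheel-nut socket with a blue sleeve, 30 mm diameter, 63 mm tall, about 0.15 kg, standing upright and loose on the table. Origin at the centre of its underside, z up along its axis. It belongs in the cup of its colour.
- green_socket: green socket: a round steel wheel-nut socket with a green sleeve, 30 mm diameter, 63 mm tall, about 0.15 kg, standing upright and loose on the table. Origin at the centre of its underside, z up along its axis. It has no cup here and is to be left standing where it is.
- short_bar: short extension bar: a plain round steel bar lying loose on the table, 151 mm long, 16 mm thick, narrower square end at -y (8 mm, the last 12 mm), 0.12 kg. Origin at mid-length on its underside as it lies at the start (the axis is 8 mm above the origin then; the bar can roll about it), y along its length, z up at the start.
- long_bar: long extension bar: the same look but 251 mm long, 16 mm thick, lying farther back on the table; to be left where it is. Origin at mid-length on its underside, y along its length.
- red_cup: red cup fixed on the tray's board: an open round cup, outside 54 mm (57 mm at the foot), inside 46 mm across, rim 22 mm above its underside, floor 3 mm thick. Origin at the centre of its underside (which lies on the board, 10 mm above the table), z up.
- yellow_cup: yellow cup fixed on the tray's board: an open round cup, outside 54 mm (57 mm at the foot), inside 46 mm across, rim 22 mm above its underside, floor 3 mm thick. Origin at the centre of its underside (which lies on the board, 10 mm above the table), z up.
- blue_cup: blue cup fixed on the tray's board: an open round cup, outside 54 mm (57 mm at the foot), inside 46 mm across, rim 22 mm above its underside, floor 3 mm thick. Origin at the centre of its underside (which lies on the board, 10 mm above the table), z up.
- tray: black board 224 (x) x 170 (y) mm, 10 mm thick, fixed; origin at its underside centre on the table. Cups in a row at y -37 mm, 72 mm apart along x. Bar rest centred at x 0, y +48 mm, along x: two grey U-ends open to the middle, walls 20 mm above the board and 36 mm apart inside, end walls 180 mm apart; no walls from x -54 to +54 mm (finger room). The bar lies on the board itself.

How it is judged:
At the end, for the whole second after the job is handed in: Red, yellow, blue sockets upright (0.12 rad) on the floor of the cup of their colour, axes within 12 mm; short bar on the board in the rest, within 20 mm of its centre each way, parallel within 0.2 rad; all at rest; green socket standing, it and the long bar within 30 mm of their starts (horizontal distance between red_socket and red_cup below 0.012 m and z of red_socket in the frame of red_cup below 0.008 m and angle between each of red_socket, yellow_socket, blue_socket, green_socket's own z axis and vertical below 0.12 rad and linear speed of each of red_socket, yellow_socket, blue_socket, short_bar below 0.02 m/s and horizontal distance between yellow_socket and yellow_cup below 0.012 m and z of yellow_socket in the frame of yellow_cup below 0.008 m and horizontal distance between blue_socket and blue_cup below 0.012 m and z of blue_socket in the frame of blue_cup below 0.008 m and x of short_bar in the frame of tray between -0.02 and 0.02 m and y of short_bar in the frame of tray between 0.028 and 0.068 m and z of short_bar in the frame of tray between 0.006 and 0.0285 m and angle between the y axis of short_bar and the x axis of tray, either way round below 0.2 rad and distance of each of green_socket, long_bar from where it was at the start of the episode below 0.03 m); the robot touches nothing.
It fails at once if the green socket was moved or knocked over (distance of green_socket from where it was at the start of the episode above 0.03 m or angle between green_socket's own z axis and vertical above 0.5 rad).
It fails at once if the long bar was moved (distance of long_bar from where it was at the start of the episode above 0.03 m).
It also fails if it takes over 115 s, if anything falls off the work surface, if the arm or the gripper's body presses on something with over 40 N, if the wrist force passes 120 N, or if a joint passes its speed limit or range.

## Working session

There is one attempt and no reset: what is moved stays moved. The work goes in short steps, Python scripts to look and compute and a tool call to move; the robot and the scene stay as the last step left them, time stands still between calls to the robot, and variables do not carry over. Pictures are saved under pics/ and viewed, at most 14 in all, crops included, and the job is handed in when it is done.

Besides the shell and the picture viewer there is one more tool, called after ">>>" in YAML: its name, and indented under it one key for each argument. carry_out: Moves the arm, as the interface text tells. Shift numbers are shares of 100 cm and turn numbers shares of 0.5 rad, none past 1 either way. Its arguments: {"type":"object","properties":{"series":{"type":"array","items":{"type":"array","items":{"type":"number"}}}},"required":["series"]}

```bash
mkdir -p pics; ls; python3 - <<'E'
from plant import monitor, vision
import cv2,pickle
d={}
for n in("scene","side","wrist"):
    c=vision.camera(n); d[n]=c
    cv2.imwrite(f"pics/{n}0.png",c["frame"][:,:,::-1])
    print(n,c["fov_y"],c["cx"],c["cy"],c["position"],c["attitude"], [k for k in c])
pickle.dump(d,open("c0.pkl","wb"))
s=monitor.get_state();print(s)
E
```

```text
pics
scene 44.25311857274457 314.9231690672748 234.39930593002256 [0.12085645 0.82266215 0.61612694] [[-0.81221557  0.32323891 -0.48561556]
 [-0.58322303 -0.43207914  0.68786519]
 [ 0.01252044  0.841917    0.53946178]] ['frame', 'fov_y', 'cx', 'cy', 'position', 'attitude']
side 50.06141608109235 317.55352204613774 241.44637193013668 [ 0.4137179  -0.52316879  0.56433228] [[ 0.94118833  0.21839002 -0.2578184 ]
 [-0.33760344  0.57683303 -0.74383303]
 [-0.01372754  0.78712734  0.61663774]] ['frame', 'fov_y', 'cx', 'cy', 'position', 'attitude']
wrist 65.70646984690485 323.78852384844737 237.48479190335195 [0.62531907 0.07088044 0.37399889] [[ 9.99999922e-01  3.82880070e-04  9.68019631e-05]
 [-3.94711763e-04  9.60863007e-01  2.77023693e-01]
 [ 1.30534257e-05 -2.77023710e-01  9.60863083e-01]] ['frame', 'fov_y', 'cx', 'cy', 'position', 'attitude']
{'time': 0.15, 'joint_positions': array([-9.55252823e-02,  4.94095962e-01,  1.34593806e+00,  1.62284313e-05,
        1.30253225e+00, -9.55065134e-02]), 'qvel': array([-0.00098079, -0.00206634, -0.00100174,  0.00238699,  0.0004675 ,
        0.00030507]), 'effort': array([ 4.76028199e-04, -8.82539248e+01, -3.84067369e+01, -1.70366275e-04,
        7.04737889e-03, -2.97315989e-05]), 'position': array([6.24738047e-01, 1.77695964e-05, 2.30819915e-01]), 'ee_rot': array([[ 2.31304696e-05,  9.99999532e-01, -9.67690972e-04],
       [ 9.99999994e-01, -2.30255430e-05,  1.08440802e-04],
       [ 1.08418469e-04, -9.67693474e-04, -9.99999526e-01]]), 'contact_force': array([-0.26323444,  0.355438  ,  0.56260508]), 'moment': array([-0.00425016, -0.01872369, -0.0267461 ]), 'gripper_force': 0.0, 'grip_width': 0.08568127948654886}
```

View images.

View pics/scene0.png

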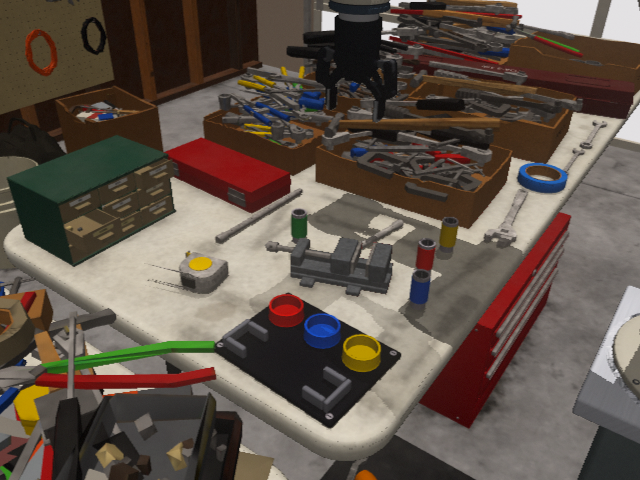

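View pics/side0.png

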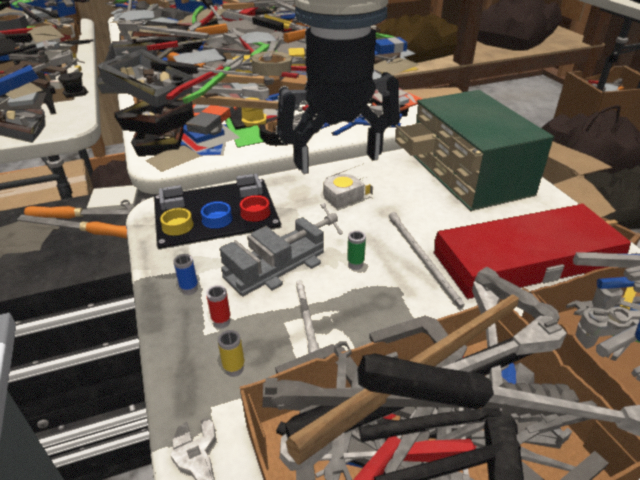

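View pics/wrist0.png

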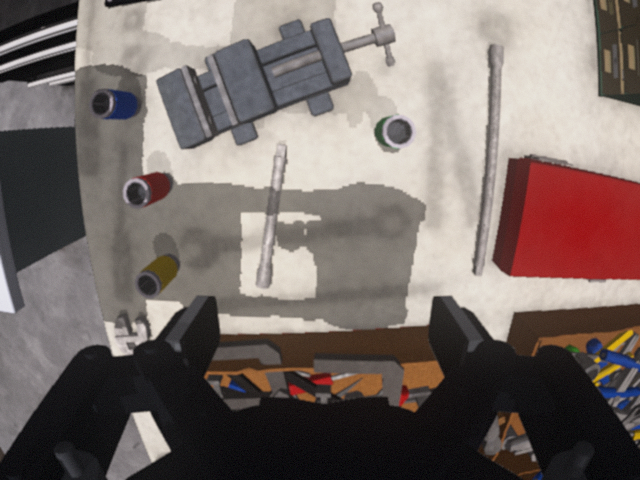

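The wrist view shows the sockets' tops: blue (102,104), red (134,191), yellow (152,284), green (398,130). It also shows the short bar from (281,146) to (262,286), with the vise at the top. The scene and side views show the tray at the table's far left with its red, blue and yellow cups.

```bash
cat > h.py <<'E'
import numpy as np, pickle, cv2
def ray(c,u,v,fish):
    f=240/np.tan(np.radians(c["fov_y"])/2)
    x,y=(u-c["cx"])/f,(v-c["cy"])/f
    if fish:
        r=np.hypot(x,y); k=np.sin(r)/r if r>1e-9 else 1
        d=np.array([x*k,-y*k,-np.cos(r)])
    else: d=np.array([x,-y,-1.])
    return np.array(c["position"]),np.array(c["attitude"])@d
def plane(c,u,v,z,fish=False):
    p,d=ray(c,u,v,fish); return p+d*(z-p[2])/d[2]
def proj(c,P,fish):
    f=240/np.tan(np.radians(c["fov_y"])/2)
    q=np.array(c["attitude"]).T@(np.array(P)-c["position"]); q=q*[1,-1,-1]
    if fish:
        r=np.hypot(q[0],q[1]); t=np.arctan2(r,q[2])/max(r,1e-9); x,y=q[0]*t,q[1]*t
    else: x,y=q[:2]/q[2]
    return round(c["cx"]+f*x,1),round(c["cy"]+f*y,1)
E
python3 - <<'E'
from h import *
d=pickle.load(open("c0.pkl","rb"))
T=lambda n,z,**k:[print(n,a,plane(d[n],*p,z,n=="wrist")[:2].round(4)) for a,p in k.items()]
for n,z,k in[("wrist",.063,dict(B=(102,104),R=(134,191),Y=(152,284),G=(398,130))),
 ("scene",.063,dict(B=(420,274),R=(427,243),Y=(450,222),G=(299,212))),
 ("side",.063,dict(B=(183,258),R=(218,292),Y=(231,337),G=(356,236))),
 ("wrist",.008,dict(e1=(281,146),e2=(262,286),L1=(495,48),L2=(479,272))),
 ("scene",.032,dict(cr=(286,302),cb=(322,324),cy=(361,346))),
 ("side",.032,dict(cr=(255,201),cb=(216,208),cy=(176,214)))]: T(n,z,**k)
E
```

```text
wrist B [0.4191 0.1105]
wrist R [0.4499 0.026 ]
wrist Y [ 0.4565 -0.0663]
wrist G [0.6874 0.0747]
scene B [0.4184 0.1121]
scene R [0.4498 0.0249]
scene Y [ 0.4476 -0.0625]
scene G [0.687  0.0727]
side B [0.4172 0.1158]
side R [0.4529 0.0225]
side Y [ 0.4524 -0.0661]
side G [0.6857 0.0731]
wrist e1 [0.5834 0.0586]
wrist e2 [ 0.5584 -0.0892]
wrist L1 [0.8036 0.1706]
wrist L2 [ 0.7998 -0.0751]
scene cr [0.5691 0.263 ]
scene cb [0.4946 0.2717]
scene cy [0.4232 0.277 ]
side cr [0.5682 0.2761]
side cb [0.4951 0.2791]
side cy [0.4233 0.2859]
```

```bash
python3 - <<'E'
import cv2
a=cv2.imread("pics/wrist0.png")[60:310,80:430]; cv2.imwrite("pics/w0c.png",cv2.resize(a,None,fx=2.25,fy=2.25,interpolation=2))
a=cv2.imread("pics/scene0.png")[200:430,200:480]; cv2.imwrite("pics/s0c.png",cv2.resize(a,None,fx=2.6,fy=2.6,interpolation=2))
E
```

```text
(no output)
```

View pics/s0c.png

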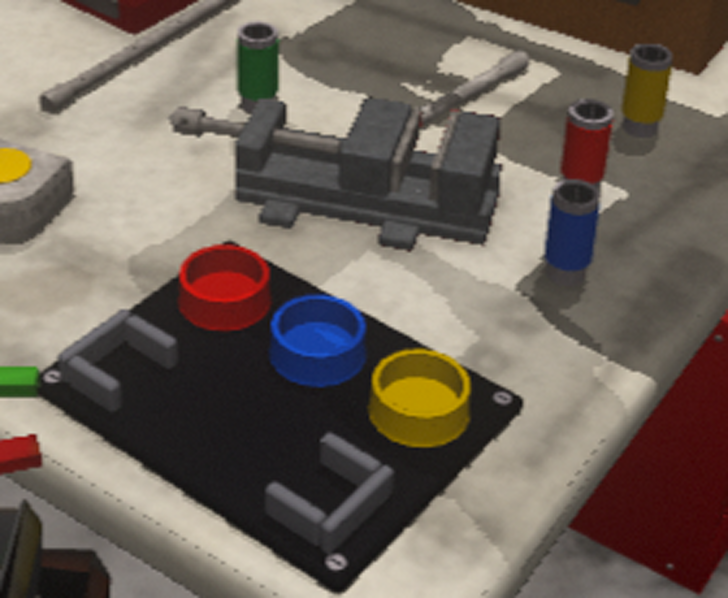

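View pics/w0c.png

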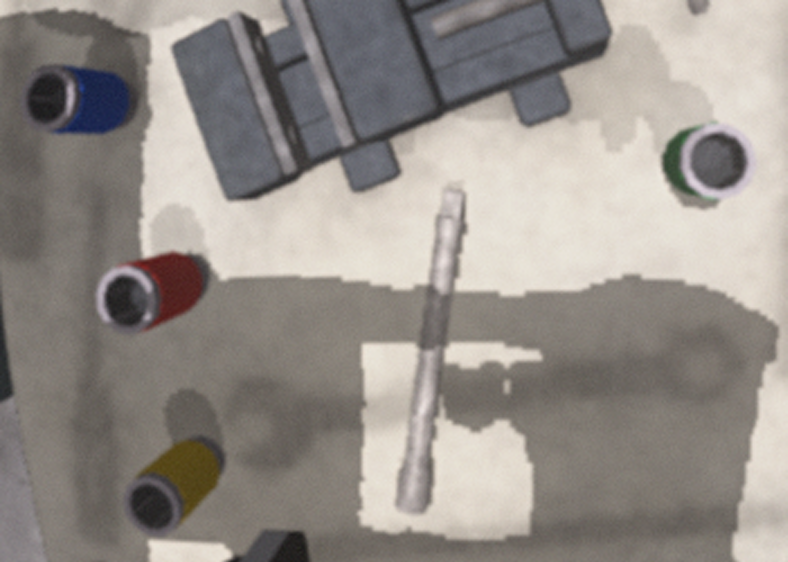

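```bash
python3 - <<'E'
from h import *
d=pickle.load(open("c0.pkl","rb"))
w,s=d["wrist"],d["scene"]
for p in[(157,81),(183,148),(240,140),(252,133)]:print("vise",p,[plane(w,*p,z,True)[:2].round(3) for z in(0,.05,.07)])
for p in[(392,245),(382,293)]:print("vise s",p,[plane(s,*p,z)[:2].round(3) for z in(0,.05,.07)])
for p in[(300,332)]:print("box w",[plane(w,*p,z,True)[:2].round(3) for z in(0,.05,.1)])
for p in[(320,150),(318,184)]:print("box s",[plane(s,*p,z)[:2].round(3) for z in(0,.05,.1)])
for p in[(286.5,305.4),(322.3,324.6),(361.5,346.2)]:print("cup",plane(s,*p,.032)[:2].round(4))
for p in[(281.3,142.2),(263.1,287.6)]:print("bar",plane(w,*p,.008,True)[:2].round(4))
E
```

```text
vise (157, 81) [array([0.449, 0.135]), array([0.473, 0.127]), array([0.482, 0.123])]
vise (183, 148) [array([0.478, 0.061]), array([0.498, 0.062]), array([0.506, 0.062])]
vise (240, 140) [array([0.541, 0.066]), array([0.552, 0.066]), array([0.556, 0.067])]
vise (252, 133) [array([0.553, 0.072]), array([0.563, 0.072]), array([0.567, 0.072])]
vise s (392, 245) [array([ 0.537, -0.02 ]), array([0.504, 0.048]), array([0.49 , 0.076])]
vise s (382, 293) [array([0.479, 0.118]), array([0.45 , 0.175]), array([0.438, 0.198])]
box w [array([ 0.598, -0.151]), array([ 0.601, -0.121]), array([ 0.605, -0.092])]
box s [array([ 0.893, -0.287]), array([ 0.83 , -0.197]), array([ 0.767, -0.107])]
box s [array([ 0.792, -0.136]), array([ 0.737, -0.059]), array([0.683, 0.019])]
cup [0.5634 0.2691]
cup [0.4935 0.2725]
cup [0.4224 0.2769]
bar [0.5837 0.0624]
bar [ 0.5595 -0.0911]
```

>>> carry_out:
  series:
    - [-0.03,-0.06,0.02,0,0,0,60]
    - [-0.065,-0.115,0.04,0,0,0,60]
    - [-0.066,-0.172,0.06,0,0,0,60]
    - [-0.066,-0.172,0.08,0,0,0,60]
    - [-0.066,-0.172,0.08,0,0,0,60]

```text
time: 0.78
position: [0.4517, -0.0659, 0.1505]
ee_rot: [[0.001, 1.0, -0.003], [1.0, -0.001, 0.001], [0.001, -0.003, -1.0]]
contact_force: [1.2, -0.2, 0.5]
grip_width: 0.0601
gripper_force: 0.0
```

```bash
python3 - <<'E'
from h import *
from plant import vision
c=vision.camera("wrist");pickle.dump(c,open("c1.pkl","wb"));cv2.imwrite("pics/w1.png",c["frame"][:,:,::-1]);print(c["position"])
E
```

```text
[0.45261082 0.0048436  0.29382293]
```

View pics/w1.png

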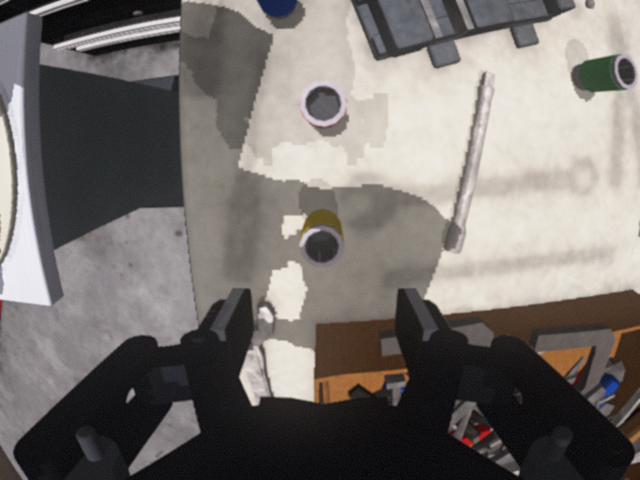

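Yellow's top is at (321,244), red's at (324,105), and the bar runs from (488,74) to (455,249).

```bash
python3 - <<'E'
from h import *
c=pickle.load(open("c1.pkl","rb"))
for p in[(321,245),(324,105)]:print(plane(c,*p,.063,True)[:2].round(4))
for p in[(488,74),(455,249)]:print(plane(c,*p,.008,True)[:2].round(4))
E
```

```text
[ 0.4504 -0.0666]
[0.4524 0.0225]
[0.5844 0.0595]
[ 0.5627 -0.0875]
```

>>> carry_out:
  series:
    - [-0.001,-0.001,0.05,0,0,0,60]
    - [-0.001,-0.001,0.1,0,0,0,60]
    - [-0.001,-0.001,0.125,0,0,0,60]
    - [-0.001,-0.001,0.125,0,0,0,60]
    - [-0.001,-0.001,0.125,0,0,0,20]
    - [-0.001,-0.001,0.125,0,0,0,20]
    - [-0.001,-0.001,0.125,0,0,0,20]
    - [-0.001,-0.001,0.125,0,0,0,20]

```text
time: 1.82
position: [0.453, -0.0672, 0.0277]
ee_rot: [[-0.0, 1.0, 0.003], [1.0, 0.0, -0.001], [-0.001, 0.003, -1.0]]
contact_force: [-0.8, 1.1, 7.4]
grip_width: 0.0285
gripper_force: 58.5
```

>>> carry_out:
  series:
    - [0,0,0,0,0,0,20]
    - [0,0,-0.03,0,0,0,20]
    - [0,0,-0.08,0,0,0,20]
    - [0,0,-0.13,0,0,0,20]
    - [0,0,-0.175,0,0,0,20]
    - [0,0,-0.175,0,0,0,20]

```text
time: 2.58
position: [0.4538, -0.0674, 0.2052]
ee_rot: [[-0.0, 1.0, 0.007], [1.0, 0.0, -0.002], [-0.002, 0.007, -1.0]]
contact_force: [0.4, -0.6, -2.2]
grip_width: 0.0288
gripper_force: 59.7
```

>>> carry_out:
  series:
    - [0.06,0,0,0,0,0,20]
    - [0.12,0.01,0,0,0,0,20]
    - [0.18,0.02,0,0,0,0,20]
    - [0.24,0.03,0,0,0,0,20]
    - [0.27,0.03,0,0,0,0,20]
    - [0.27,0.03,0,0,0,0,20]
    - [0.27,0.03,0,0,0,0,20]
    - [0.27,0.03,0,0,0,0,20]

```text
time: 3.58
position: [0.4819, 0.202, 0.2012]
ee_rot: [[0.001, 1.0, -0.0], [1.0, -0.001, -0.0], [-0.0, -0.0, -1.0]]
contact_force: [0.1, -0.3, -1.9]
grip_width: 0.0285
gripper_force: 59.7
```

```bash
python3 - <<'E'
from h import *
from plant import vision
c=vision.camera("wrist");pickle.dump(c,open("c2.pkl","wb"));cv2.imwrite("pics/w2.png",c["frame"][:,:,::-1]);print(c["position"])
E
```

```text
[0.48250002 0.2729343  0.344376  ]
```

View pics/w2.png

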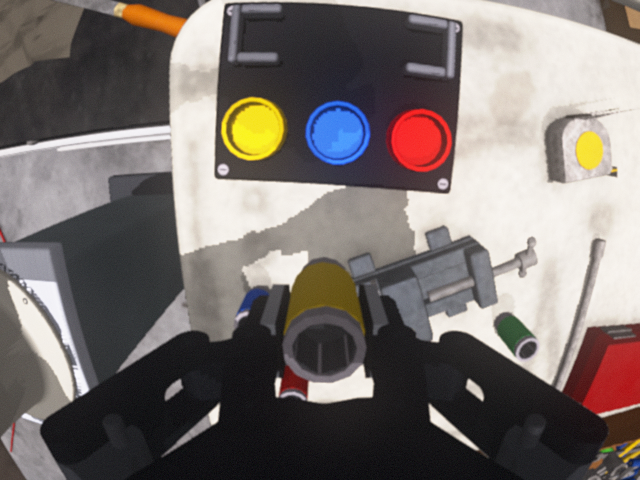

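Rims: yellow (253,129), blue (337,132), red (420,140). Board corners: (226,3), (462,19), (450,192), (216,178).

```bash
python3 - <<'E'
from h import *
c=pickle.load(open("c2.pkl","rb"))
q=[plane(c,*p,.032,True)[:2] for p in[(253,129),(337,132),(420,140)]]
k=[plane(c,*p,.01,True)[:2] for p in[(226,3),(462,19),(450,192),(216,178)]]
print(np.round(q,4),np.round(k,4),np.mean(k,0))
# rigid fit: direction from yellow to red
src=np.array([[-72,-37],[0,-37],[72,-37]])/1e3
u=q[2]-q[0];a=np.arctan2(u[1],u[0]);R=np.array([[np.cos(a),-np.sin(a)],[np.sin(a),np.cos(a)]])
print(a,np.linalg.norm(u)); t=np.mean(q,0)-R@[0,-.037]
print("tray",t,"rest",t+R@[0,.048])
E
```

```text
[[0.4234 0.2775]
 [0.4937 0.2738]
 [0.5645 0.2688]] [[0.3933 0.4003]
 [0.612  0.3886]
 [0.6019 0.2209]
 [0.3827 0.234 ]] [0.49748615 0.31095574]
-0.06167254055028096 0.14132863671563675
tray [0.49613534 0.31031716] rest [0.49909374 0.3582259 ]
```

>>> carry_out:
  series:
    - [0.05,-0.03,0,0,0,0,20]
    - [0.0755,-0.06,0,0,0,0,20]
    - [0.0755,-0.06,0.05,0,0,0,20]
    - [0.0755,-0.06,0.1,0,0,0,20]
    - [0.0755,-0.06,0.13,0,0,0,20]
    - [0.0755,-0.06,0.13,0,0,0,20]
    - [0.0755,-0.06,0.13,0,0,0,20]

```text
time: 4.5
position: [0.4227, 0.2785, 0.0724]
ee_rot: [[0.001, 1.0, 0.001], [1.0, -0.001, 0.001], [0.001, 0.001, -1.0]]
contact_force: [0.1, 0.1, -1.7]
grip_width: 0.0291
gripper_force: 59.8
```

>>> carry_out:
  series:
    - [0,0,0.02,0,0,0,20]
    - [0,0,0.031,0,0,0,20]
    - [0,0,0.031,0,0,0,20]
    - [0,0,0.031,0,0,0,20]
    - [0,0,0.031,0,0,0,50]
    - [0,0,0.031,0,0,0,50]
    - [0,0,0.031,0,0,0,50]

```text
time: 5.38
position: [0.4221, 0.2786, 0.0404]
ee_rot: [[-0.0, 1.0, 0.0], [1.0, 0.0, 0.0], [0.0, 0.0, -1.0]]
contact_force: [-0.7, -0.6, -0.3]
grip_width: 0.05
gripper_force: 0.0
```

>>> carry_out:
  series:
    - [0,0,-0.04,0,0,0,50]
    - [0,0,-0.1,0,0,0,50]
    - [-0.03,0,-0.16,0,0,0,50]
    - [-0.09,0.01,-0.16,0,0,0,50]
    - [-0.15,0.015,-0.16,0,0,0,55]
    - [-0.21,0.02,-0.16,0,0,0,55]
    - [-0.255,0.027,-0.14,0,0,0,55]
    - [-0.255,0.027,-0.11,0,0,0,55]

```text
time: 6.38
position: [0.4501, 0.0207, 0.1504]
ee_rot: [[0.004, 1.0, 0.003], [1.0, -0.004, -0.001], [-0.001, 0.003, -1.0]]
contact_force: [0.5, 1.3, -0.5]
grip_width: 0.055
gripper_force: 0.0
```

```bash
python3 - <<'E'
from h import *
from plant import vision,monitor
c=vision.camera("side");pickle.dump(c,open("c3.pkl","wb"))
cv2.imwrite("pics/s3.png",cv2.resize(c["frame"][150:400,100:400,::-1],None,fx=2.3,fy=2.3,interpolation=2));print(monitor.get_state()["position"])
E
```

```text
[0.44785481 0.02204555 0.14701612]
```

View pics/s3.png

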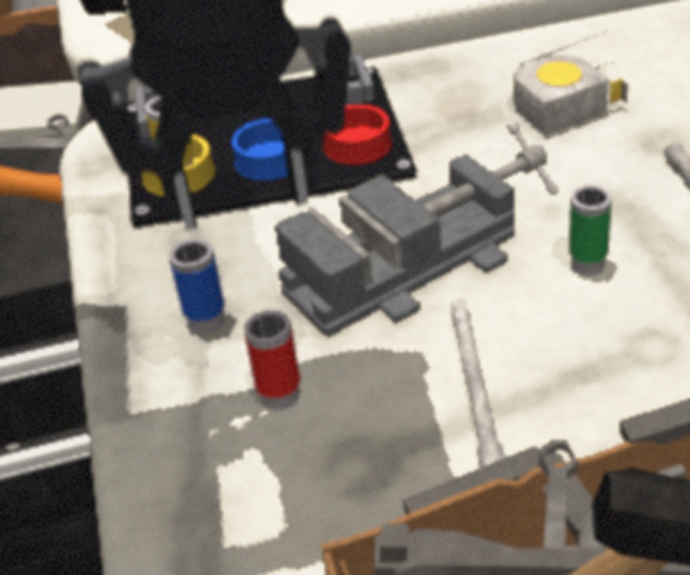

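The side view shows the yellow socket standing in its cup, partly hidden by the gripper. Red and blue are undisturbed.

>>> carry_out:
  series:
    - [0,0.002,0.05,0,0,0,58]
    - [0,0.002,0.1,0,0,0,58]
    - [0,0.002,0.124,0,0,0,58]
    - [0,0.002,0.124,0,0,0,58]
    - [0,0.002,0.124,0,0,0,20]
    - [0,0.002,0.124,0,0,0,20]
    - [0,0.002,0.124,0,0,0,20]
    - [0,0.002,0.124,0,0,0,20]

```text
time: 7.42
position: [0.4517, 0.0236, 0.0277]
ee_rot: [[-0.0, 1.0, 0.002], [1.0, 0.0, -0.0], [-0.0, 0.002, -1.0]]
contact_force: [-0.8, 1.2, 7.1]
grip_width: 0.0287
gripper_force: 58.5
```

>>> carry_out:
  series:
    - [0,0,0,0,0,0,20]
    - [0,0,-0.03,0,0,0,20]
    - [0,0,-0.08,0,0,0,20]
    - [0,0,-0.13,0,0,0,20]
    - [0,0,-0.17,0,0,0,20]
    - [0,0,-0.17,0,0,0,20]

```text
time: 8.18
position: [0.4525, 0.0235, 0.1999]
ee_rot: [[-0.0, 1.0, 0.007], [1.0, 0.0, -0.001], [-0.001, 0.007, -1.0]]
contact_force: [-0.7, 0.5, -2.2]
grip_width: 0.0289
gripper_force: 59.5
```

>>> carry_out:
  series:
    - [0.05,0.025,0,0,0,0,20]
    - [0.1,0.05,0,0,0,0,20]
    - [0.15,0.075,0,0,0,0,20]
    - [0.2,0.1,0,0,0,0,20]
    - [0.245,0.115,0,0,0,0,20]
    - [0.245,0.115,0,0,0,0,20]
    - [0.245,0.115,0,0,0,0,20]
    - [0.245,0.115,0,0,0,0,20]

```text
time: 9.18
position: [0.5656, 0.2675, 0.1962]
ee_rot: [[0.001, 1.0, -0.001], [1.0, -0.001, -0.0], [-0.0, -0.001, -1.0]]
contact_force: [0.3, 0.0, -1.9]
grip_width: 0.0289
gripper_force: 59.6
```

Over the red cup (.566,.2685).

>>> carry_out:
  series:
    - [0,0,0.05,0,0,0,20]
    - [0,0,0.1,0,0,0,20]
    - [0,0,0.135,0,0,0,20]
    - [0,0,0.155,0,0,0,20]
    - [0,0,0.155,0,0,0,20]
    - [0,0,0.155,0,0,0,20]
    - [0,0,0.155,0,0,0,50]
    - [0,0,0.155,0,0,0,50]

```text
time: 10.18
position: [0.5663, 0.2685, 0.0418]
ee_rot: [[0.0, 1.0, 0.001], [1.0, -0.0, 0.0], [0.0, 0.001, -1.0]]
contact_force: [-0.1, 0.4, -0.4]
grip_width: 0.0501
gripper_force: 0.0
```

>>> carry_out:
  series:
    - [0,0,0,0,0,0,50]
    - [0,0,-0.04,0,0,0,50]
    - [0,0,-0.1,0,0,0,50]
    - [-0.03,-0.03,-0.16,0,0,0,50]
    - [-0.06,-0.075,-0.17,0,0,0,48]
    - [-0.11,-0.115,-0.17,0,0,0,48]
    - [-0.155,-0.148,-0.17,0,0,0,48]
    - [-0.155,-0.148,-0.17,0,0,0,48]

```text
time: 11.18
position: [0.4154, 0.1115, 0.2115]
ee_rot: [[0.002, 1.0, -0.001], [1.0, -0.002, -0.0], [-0.0, -0.001, -1.0]]
contact_force: [-0.7, -0.1, 0.1]
grip_width: 0.048
gripper_force: 0.0
```

```bash
python3 - <<'E'
from h import *
from plant import vision,monitor
c=vision.camera("wrist");pickle.dump(c,open("c4.pkl","wb"))
cv2.imwrite("pics/w4.png",c["frame"][:,:,::-1]);print(monitor.get_state()["position"])
E
```

```text
[0.41733251 0.11261495 0.21173675]
```

View pics/w4.png

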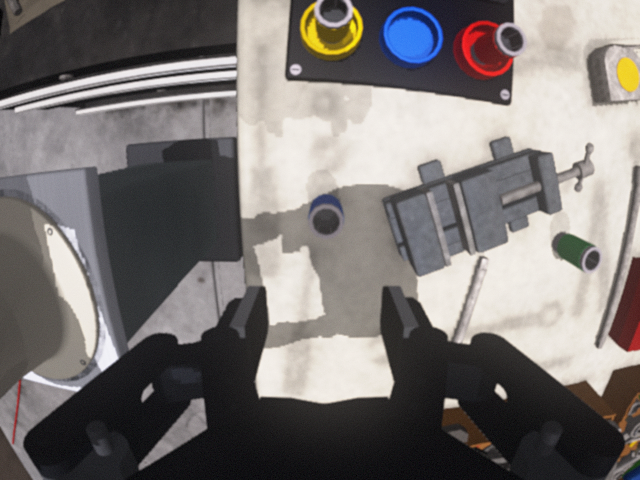

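Red and yellow stand in their cups. Blue's top is at (325,216), and the vise's nearest corner is at (386,200).

```bash
python3 - <<'E'
from h import *
c=pickle.load(open("c4.pkl","rb"))
print(plane(c,325,216,.063,True)[:2],[plane(c,386,200,z,True)[:2].round(4) for z in (.03,.06)],[plane(c,403,266,z,True)[:2].round(4) for z in (0,.03,)])
E
```

```text
[0.4169859  0.11607204] [array([0.4717, 0.1233]), array([0.4666, 0.1288])] [array([0.4977, 0.049 ]), array([0.4909, 0.0602])]
```

>>> carry_out:
  series:
    - [0.001,-0.0005,0.06,0,0,0,46]
    - [0.001,-0.0005,0.12,0,0,0,46]
    - [0.001,-0.0005,0.12,0,0,0,46]
    - [0.001,-0.0005,0.155,0,0,0,46]
    - [0.001,-0.0005,0.185,0,0,0,46]
    - [0.001,-0.0005,0.185,0,0,0,46]
    - [0.001,-0.0005,0.185,0,0,0,20]
    - [0.001,-0.0005,0.185,0,0,0,20]

```text
time: 12.22
position: [0.4187, 0.1148, 0.0283]
ee_rot: [[-0.0, 1.0, 0.003], [1.0, 0.0, 0.0], [0.0, 0.003, -1.0]]
contact_force: [-1.4, 0.9, 6.4]
grip_width: 0.0287
gripper_force: 58.6
```

>>> carry_out:
  series:
    - [0,0,0,0,0,0,20]
    - [0,0,0,0,0,0,20]
    - [0,0,-0.03,0,0,0,20]
    - [0,0,-0.08,0,0,0,20]
    - [0,0,-0.13,0,0,0,20]
    - [0,0,-0.17,0,0,0,20]
    - [0,0,-0.17,0,0,0,20]

```text
time: 13.1
position: [0.4191, 0.1148, 0.2006]
ee_rot: [[-0.0, 1.0, 0.008], [1.0, 0.0, 0.001], [0.001, 0.008, -1.0]]
contact_force: [-0.2, 1.1, -2.5]
grip_width: 0.0286
gripper_force: 59.4
```

>>> carry_out:
  series:
    - [0.04,0.02,0,0,0,0,20]
    - [0.08,0.04,0,0,0,0,20]
    - [0.12,0.06,0,0,0,0,20]
    - [0.16,0.076,0,0,0,0,20]
    - [0.16,0.076,0,0,0,0,20]
    - [0.16,0.076,0,0,0,0,20]
    - [0.16,0.076,0,0,0,0,20]

```text
time: 13.98
position: [0.493, 0.2736, 0.1964]
ee_rot: [[0.001, 1.0, -0.001], [1.0, -0.001, -0.0], [-0.0, -0.001, -1.0]]
contact_force: [-0.7, -0.3, -0.7]
grip_width: 0.0282
gripper_force: 59.5
```

>>> carry_out:
  series:
    - [0,0.001,0.05,0,0,0,20]
    - [0,0.001,0.1,0,0,0,20]
    - [0,0.001,0.135,0,0,0,20]
    - [0,0.001,0.155,0,0,0,20]
    - [0,0.001,0.155,0,0,0,20]
    - [0,0.001,0.155,0,0,0,20]
    - [0,0.001,0.155,0,0,0,44]
    - [0,0.001,0.155,0,0,0,44]

```text
time: 14.98
position: [0.4948, 0.2745, 0.0419]
ee_rot: [[0.0, 1.0, 0.001], [1.0, -0.0, 0.0], [0.0, 0.001, -1.0]]
contact_force: [0.3, -0.1, 0.5]
grip_width: 0.0439
gripper_force: 0.0
```

>>> carry_out:
  series:
    - [0,0,0,0,0,0,44]
    - [0,0,-0.04,0,0,0,44]
    - [0,0,-0.1,0,0,0,44]
    - [0,0,-0.16,0,0,0,44]
    - [-0.06,0.01,-0.16,0,0,0.1,44]
    - [-0.12,0.03,-0.16,0,0,0.2,44]
    - [-0.18,0.05,-0.16,0,0,0.31,44]
    - [-0.24,0.07,-0.16,0,0,0.31,44]

```text
time: 15.98
position: [0.5641, 0.0347, 0.2015]
ee_rot: [[0.155, 0.988, 0.0], [0.988, -0.155, 0.0], [0.0, 0.0, -1.0]]
contact_force: [1.4, 0.6, 0.3]
grip_width: 0.0444
gripper_force: 0.0
```

```bash
python3 - <<'E'
from h import *
from plant import vision,monitor
c=vision.camera("wrist");pickle.dump(c,open("c5.pkl","wb"))
cv2.imwrite("pics/w5.png",c["frame"][:,:,::-1]);s=monitor.get_state();print(s["position"],s["ee_rot"])
E
```

```text
[0.56660096 0.02818407 0.20156947] [[ 0.15735273  0.98754005  0.00218248]
 [ 0.98754014 -0.15734717 -0.00251979]
 [-0.00214498  0.00255178 -0.99999444]]
```

View pics/w5.png

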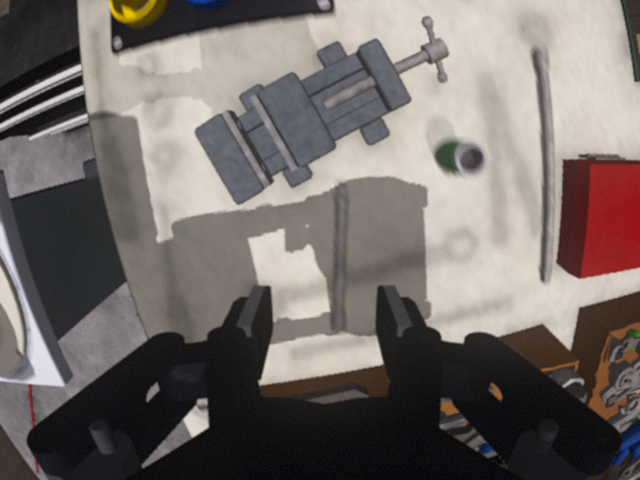

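The short bar is in shadow, running from (341,182) to (338,331) and almost in line with the tool.

```bash
python3 - <<'E'
from h import *
from plant import monitor
c=pickle.load(open("c5.pkl","rb"))
a,b=[plane(c,*p,.01,True)[:2] for p in[(341,182),(338,331)]]
m=(a+b)/2;print(a,b,m,np.linalg.norm(a-b),np.arctan2(*(a-b)))
s=monitor.get_state();print(s["position"],s["ee_rot"].T@(np.r_[m,.004]-s["position"]))
E
```

```text
[0.58454138 0.05858637] [ 0.55987111 -0.09245783] [ 0.57220624 -0.01693573] 0.1530456584316341 0.1619019122430423
[0.56660096 0.02818407 0.20156947] [-0.04325182  0.01213076  0.1976943 ]
```

>>> carry_out:
  series:
    - [-0.03,0.01,0.04,0,0,0,44]
    - [-0.045,0.013,0.08,0,0,0,44]
    - [-0.045,0.013,0.12,0,0,0,44]
    - [-0.045,0.013,0.15,0,0,0,44]
    - [-0.045,0.013,0.15,0,0,0,44]
    - [-0.045,0.013,0.15,0,0,0,44]

```text
time: 16.77
position: [0.5703, -0.0098, 0.0524]
ee_rot: [[0.154, 0.988, 0.001], [0.988, -0.154, -0.0], [0.0, 0.001, -1.0]]
contact_force: [-0.2, 0.4, 0.7]
grip_width: 0.044
gripper_force: 0.0
```

>>> carry_out:
  series:
    - [-0.006,0.0025,0.03,0,0,0,44]
    - [-0.006,0.0025,0.047,0,0,0,44]
    - [-0.006,0.0025,0.047,0,0,0,44]
    - [-0.006,0.0025,0.047,0,0,0,44]
    - [-0.006,0.0025,0.047,0,0,0,5]
    - [-0.006,0.0025,0.047,0,0,0,5]
    - [-0.006,0.0025,0.047,0,0,0,5]
    - [-0.006,0.0025,0.047,0,0,0,5]

```text
time: 17.77
position: [0.5715, -0.0161, 0.0051]
ee_rot: [[0.154, 0.988, 0.001], [0.988, -0.154, -0.0], [0.0, 0.001, -1.0]]
contact_force: [-1.5, 1.5, 9.7]
grip_width: 0.0133
gripper_force: 58.5
```

>>> carry_out:
  series:
    - [0,0,0,0,0,0,5]
    - [0,0,-0.03,0,0,0,5]
    - [0,0,-0.08,0,0,0,5]
    - [0,0,-0.13,0,0,0,5]
    - [0,0,-0.18,0,0,0,5]
    - [0,0,-0.2,0,0,0,5]
    - [0,0,-0.2,0,0,0,5]

```text
time: 18.65
position: [0.5719, -0.0162, 0.2058]
ee_rot: [[0.154, 0.988, 0.003], [0.988, -0.154, -0.0], [0.0, 0.003, -1.0]]
contact_force: [-0.5, 0.4, -2.2]
grip_width: 0.0132
gripper_force: 59.4
```

>>> carry_out:
  series:
    - [0.04,0,0,0,0,0.2,5]
    - [0.08,0,0,0,0,0.4,5]
    - [0.12,0,0,0,0,0.6,5]
    - [0.16,0,0,0,0,0.8,5]
    - [0.2,0,0,0,0,1,5]
    - [0.2,0,0,0,0,1,5]
    - [0.2,0,0,0,0,1,5]

```text
time: 19.52
position: [0.6014, 0.1811, 0.2029]
ee_rot: [[0.608, 0.794, -0.002], [0.794, -0.608, -0.001], [-0.002, -0.001, -1.0]]
contact_force: [-0.5, 0.0, -1.2]
grip_width: 0.0132
gripper_force: 59.4
```

>>> carry_out:
  series:
    - [0,0,0,0,0,0.25,5]
    - [0,0,0,0,0,0.5,5]
    - [0,0,0,0,0,0.75,5]
    - [0,0,0,0,0,1,5]
    - [0,0,0,0,0,1,5]

```text
time: 20.15
position: [0.6019, 0.1804, 0.2038]
ee_rot: [[0.915, 0.404, -0.001], [0.404, -0.915, -0.0], [-0.001, -0.0, -1.0]]
contact_force: [-0.5, -0.1, -1.0]
grip_width: 0.0133
gripper_force: 59.4
```

>>> carry_out:
  series:
    - [0,0,0,0,0,0.25,5]
    - [0,0,0,0,0,0.5,5]
    - [0,0,0,0,0,0.75,5]
    - [0,0,0,0,0,0.95,5]
    - [0,0,0,0,0,0.95,5]
    - [0,0,0,0,0,0.95,5]

```text
time: 20.9
position: [0.602, 0.1811, 0.2042]
ee_rot: [[0.998, -0.056, -0.0], [-0.056, -0.998, -0.0], [-0.0, 0.0, -1.0]]
contact_force: [0.3, 0.2, -1.4]
grip_width: 0.0132
gripper_force: 59.4
```

>>> carry_out:
  series:
    - [-0.03,-0.045,0,0,0,0,5]
    - [-0.06,-0.09,0,0,0,0,5]
    - [-0.09,-0.135,0,0,0,0,5]
    - [-0.1117,-0.1714,0,0,0,0,5]
    - [-0.1117,-0.1714,0.05,0,0,0,5]
    - [-0.1117,-0.1714,0.1,0,0,0,5]
    - [-0.1117,-0.1714,0.1,0,0,0,5]
    - [-0.1117,-0.1714,0.1,0,0,0,5]

```text
time: 21.9
position: [0.5017, 0.3595, 0.1059]
ee_rot: [[0.998, -0.058, 0.001], [-0.058, -0.998, 0.001], [0.001, -0.001, -1.0]]
contact_force: [-0.1, 0.3, -0.4]
grip_width: 0.0132
gripper_force: 59.4
```

```bash
python3 - <<'E'
from h import *
from plant import vision,monitor
c=vision.camera("scene");pickle.dump(c,open("c6.pkl","wb"));w=vision.camera("wrist")
f=c["frame"][190:430,190:430];g=w["frame"][90:470,150:490]
m=np.hstack([cv2.resize(f,(400,400),interpolation=2),cv2.resize(g,(358,400))])
cv2.imwrite("pics/m6.png",m[:,:,::-1]);print(monitor.get_state()["position"])
E
```

```text
[0.50199697 0.35969707 0.106506  ]
```

View pics/m6.png

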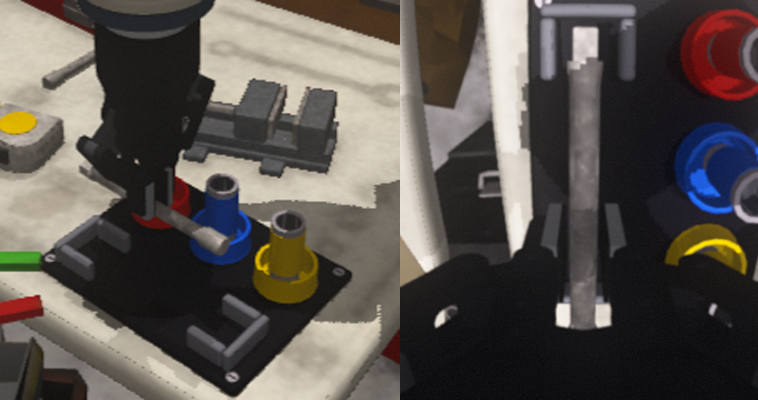

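The bar is level in the grip and lined up between the rest's walls. All three sockets stand in their cups.

>>> carry_out:
  series:
    - [-0.0015,0.001,0.04,0,0,0,5]
    - [-0.0015,0.001,0.07,0,0,0,5]
    - [-0.0015,0.001,0.085,0,0,0,5]
    - [-0.0015,0.001,0.0895,0,0,0,5]
    - [-0.0015,0.001,0.0895,0,0,0,5]
    - [-0.0015,0.001,0.0895,0,0,0,5]

```text
time: 22.75
position: [0.4998, 0.3586, 0.0158]
ee_rot: [[0.998, -0.059, 0.001], [-0.059, -0.998, 0.001], [0.001, -0.001, -1.0]]
contact_force: [0.9, 1.4, -0.7]
grip_width: 0.0134
gripper_force: 59.6
```

>>> carry_out:
  series:
    - [0,0,0,0,0,0,20]
    - [0,0,0,0,0,0,28]
    - [0,0,0,0,0,0,32]
    - [0,0,0,0,0,0,32]
    - [0,0,-0.02,0,0,0,32]
    - [0,0,-0.06,0,0,0,32]
    - [0,0,-0.12,0,0,0,32]
    - [0,0,-0.18,0,0,0,32]

```text
time: 23.75
position: [0.4989, 0.358, 0.1964]
ee_rot: [[0.998, -0.059, -0.001], [-0.059, -0.998, -0.0], [-0.001, 0.0, -1.0]]
contact_force: [0.9, 0.5, -0.5]
grip_width: 0.0321
gripper_force: 0.0
```

>>> carry_out:
  series:
    - [0,0.05,0,0,0,0,32]
    - [0,0.1,0,0,0,0,32]
    - [0,0.16,0,0,0,0,32]
    - [0,0.22,0,0,0,0,32]
    - [0,0.28,-0.04,0,0,0,32]
    - [0,0.34,-0.08,0,0,0,32]
    - [0,0.34,-0.1,0,0,0,32]
    - [0,0.34,-0.1,0,0,0,32]

```text
time: 24.75
position: [0.48, 0.0176, 0.2968]
ee_rot: [[0.998, -0.061, 0.004], [-0.061, -0.998, -0.0], [0.004, 0.0, -1.0]]
contact_force: [0.2, 0.9, -0.2]
grip_width: 0.0323
gripper_force: 0.0
```

```bash
python3 - <<'E'
from h import *
from plant import vision,monitor
c=vision.camera("scene");s=vision.camera("side");pickle.dump((c,s),open("c7.pkl","wb"))
f=c["frame"][190:430,190:430];g=s["frame"][140:300,130:400]
m=np.hstack([cv2.resize(f,(400,400),interpolation=2),cv2.resize(g,(400,237),interpolation=2)[:400] if 0 else cv2.copyMakeBorder(cv2.resize(g,(400,237),interpolation=2),0,163,0,0,0)])
cv2.imwrite("pics/m7.png",m[:,:,::-1])
E
```

```text
(no output)
```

View pics/m7.png

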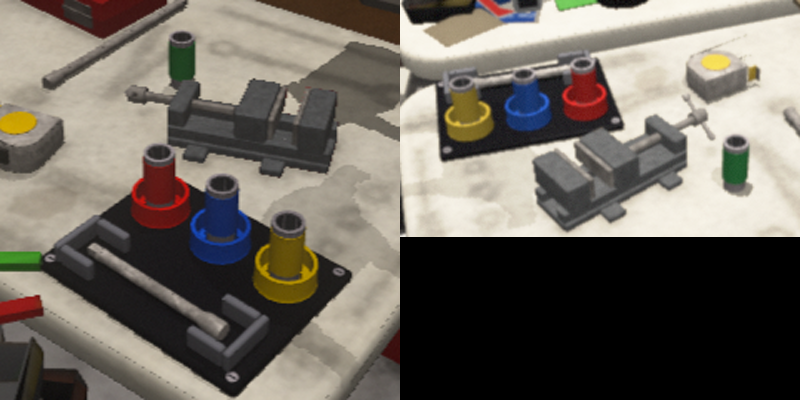

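Both views show all three sockets standing in their cups, the bar in the rest, and green and the long bar untouched. I'll check the bar's position and then hand in.

```bash
python3 - <<'E'
from h import *
from plant import vision,sign_off
c,_=pickle.load(open("c7.pkl","rb"))
d=vision.camera("scene")["frame"][190:430,190:430].astype(int)-c["frame"][190:430,190:430]
print("moved px",(abs(d).max(2)>40).sum())
a,b=plane(c,246.4,340,.018)[:2],plane(c,322.6,387.4,.018)[:2]
m=(a+b)/2;al=-.06;R=np.array([[np.cos(al),-np.sin(al)],[np.sin(al),np.cos(al)]])
r=R.T@(m-[.497,.3105]);print(a,b,"tray frame",r)
if np.abs(r-[0,.048]).max()<.015: print(sign_off())
E
```

```text
moved px 58
[0.57241206 0.35313133] [0.42979051 0.36198264] tray frame [0.00127218 0.04721824]
the job is handed in; nothing more can be done
None
```

The job is handed in: red, yellow and blue stand in their own cups, the short bar measures about 1 mm from the rest's centre, and the green socket and long bar look unmoved in the last pictures; no verdict came back.

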